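Point out the valve, the jug and the pliers for a dripping pipe

ROBOT

A 6-joint arm with a two-finger parallel gripper is mounted at the origin on the work surface. World frame = base frame: x ahead of the robot, y to its left, z up, the work surface at z = 0. Lengths are in m, angles in degrees, forces in N, time in s.
With the tool pointing down it reaches from about 0.3 to 0.75 m from the base axis. Payload 8.5 kg.
Tool frame: the origin (TCP) lies midway between the tips of the shut fingers; the grasp point (between the pads) lies 19 mm behind it (env.grip_depth is the distance from the TCP to the grasp point, in m); y points along the fingers, x is the direction in which the jaws open and shut, and the axes are right-handed (so a half turn about y gives the same grasp; the last joint's range is limited). The gripper opens to 85 mm and grips with 20 to 120 N. Pads are 22 mm wide; open, the fingers measure 114 mm over their backs; the gripper's body (76 mm by 85 mm) begins 54 mm behind the grasp point. The pads swing forward as they close: fully open they stand 13 mm farther back than shut.
Start: joints at [-78.455, 21.807, 74.336, -0, 83.858, -12.336], TCP at [0.223, -0.503, 0.201] pointing down, gripper open.
Joint ranges: [-178.18, 178.18], [-50.72, 133.34], [12.68, 142.11], [-81.47, 261.47], [9.98, 163.14], [-165.26, 165.26]. Speed limits (degrees/s): [136.94, 136.94, 180, 180, 180, 180].

INTERFACE

Orientations are given as a 3x3 rotation matrix whose columns are the frame's x, y, z axes.
In Python, from rig import env gives the robot as it stands.
- The arm moves only by the shell command python3 -m inch 'ROWS' [FORCE]. ROWS is JSON, a list that holds one entry, the list of rows, each a list of 7 numbers: the gripper command: -1 is shut, 1 is fully open, values between are in proportion, then the shift along the world's x, y, z in cm, then the turn, a rotation vector about the world's x, y, z in degrees. In form: [[[grip, dx, dy, dz, rx, ry, rz], ...]]. A call has 1 to 20 rows; each row is the pose to reach, as a shift and turn from the pose commanded when the call began; what a row does not reach only later rows make up. A row lasts 1/8 s, in which the tool goes at most 62.5 mm and 10.7 degrees, less where a joint would pass 70% of its speed; a pose out of reach is approached as far as the arm can. A call with a gripper value outside its range is refused whole. The fingers move at their own pace and stop on an object; FORCE is the grip in N (left out, the last holds). Time passes only in rows, so rows that repeat a pose let the fingers close. It gives the time, the measured TCP pose, the force and the opening at its end, in the units of the state.
- env.observe(): the state, without advancing time (a new reading comes with each control period).
- env.get_image(name): name is "scene" or "top" or "wrist"; returns a dict with "frame" (400x640x3 uint8, red, green, blue), "mtx" (3x3 intrinsics, pixels), "rvec" (rotation vector, rad) and "tvec" (3), from world to camera coordinates, as OpenCV has them. Camera axes: x right, y down, z forward; pixel columns grow to the right and rows downward; lengths in m; the calibration is good to about 2 mm. The wrist camera is an equidistant fisheye: a pixel r from the principal point sees the ray r / f radians off the axis. A picture is of the moment at which its call begins. There is no depth.
- env.close_job(): hands the job in, once; it reports no verdict.
The state is a dict: "time_s": time; "q": joint angles; "qvel": joint speeds; "joint_efforts": joint torques, N m; "position": TCP position; "tool_rot": TCP orientation; "ft_force": force on the tool from outside, world axes, zero at the start; "wrist_torque": the same for the moment, N m; "grip_width": finger opening in m.
Only numpy, scipy, OpenCV 4.12 (cv2) and the standard library are available. Lean on these libraries where they do the work, as an engineer would, in place of code of your own. Each camera call takes 0.05 s, during which the arm holds its last target.

TASK

The hot pipe under the sink drips: show your helper what to use, in order, by pointing straight down with the fingertips about 3 cm above each thing (never more than 5 cm), without touching, moving or picking up anything. Point at the middle of the red shut-off valve's handwheel and dwell there for two seconds, then at the middle of the orange measuring jug's mouth for two seconds, then at the pivot of the steel pliers, and finish there, still pointing at it.

Things in the scene. Friction and masses are not known exactly. Their poses are not given: they have to be found in the camera images.
- valve_red: Hot shut-off valve, fixed: copper riser and brass body with a red round handwheel on top (72 mm across), 162 mm tall in all. Origin at the centre of its foot on the work surface; z up. Stands to the robot's left of the stool; red and blue valves may swap places.
- valve_red_top (a point): Centre of the top of the red handwheel, 162 mm above the work surface.
- valve_blue: Cold shut-off valve, fixed, the same but with a blue handwheel, 162 mm tall. Origin at the centre of its foot. Not to be pointed at.
- stool: Wooden step stool folded flat, fixed, lying on the work surface: 280 mm (its x) by 470 mm (its y), top 55 mm high. Origin at the centre of its underside. The jug, pliers, jar and bottle stand on it in any of four places. Behind the stool, towards the back edge, lie a hand brush, a 200 mm tall yellow cleaner bottle and a drain trap 177 mm tall; far to the right is a 110 mm tall caddy with cans up to 160 mm. These too must not be touched.
- jug: Open orange plastic measuring jug, loose, 100 mm across the rim, 120 mm tall, a handle at its +y side reaching 84 mm from its axis, a small lip at -y. Origin at the centre of its underside.
- jug_mouth (a point): Centre of the jug's mouth, in the plane of its rim, 120 mm above the jug's underside (175 mm above the work surface).
- pliers: Steel pliers, loose, lying flat on the stool, 170 mm long along their x, handles to -x, 58 mm wide, up to 16 mm thick. Origin on the underside, mid-length; the pivot lies 30 mm towards +x (the jaws).
- pliers_pivot (a point): Top of the brass pivot bolt of the pliers (12 mm across), 16 mm above the stool's top (71 mm above the work surface).
- jar: Bystander: closed white ceramic jar on the stool, 78 mm across, 103 mm tall with the knob of its lid. Origin at the centre of its underside.
- bottle: Bystander: green glass bottle with a dark twist cap on the stool, 64 mm across, 150 mm tall. Origin at the centre of its underside.
- mug: Bystander: blue mug, 80 mm across, 90 mm tall, on the work surface to the robot's right. Origin at the centre of its underside.
Things that resemble listed ones, but are neither listed nor needed, are in the scene too. Leave any purple look-alike of the pliers alone.

How it is judged (in metres and radians):
On the way, in this order (a step that is already met when the one before it is completed fails the run):
1. point at the red valve's handwheel from just above, for 1.5 s (horizontal distance between the grasp point and valve_red_top below 0.03 m and z of the grasp point in the frame of valve_red_top between 0.02 and 0.09 m), for 1.5 s.
2. point at the mouth of the orange jug from just above, for 1.5 s (horizontal distance between the grasp point and jug_mouth below 0.035 m and z of the grasp point in the frame of jug_mouth between 0.02 and 0.09 m), for 1.5 s.
At the end, for the whole second after the job is handed in: The grasp point is within 25 mm horizontally of the pliers' pivot and 20 to 90 mm above it (fingertips some 20 mm lower), nothing touched, and the jug, pliers, jar, bottle and mug within 8 mm of where it began (horizontal distance between the grasp point and pliers_pivot below 0.025 m and z of the grasp point in the frame of pliers_pivot between 0.02 and 0.09 m and not (distance of any of jug, pliers, jar, bottle, mug from where it was at the start of the episode above 0.008 m) and linear speed of each of jug, pliers below 0.02 m/s).
It fails at once if the robot touches anything (over 0.5 N) (contact force between any of the fingers, the arm and anything else above 0.5 N).
It fails at once if the jug, pliers, jar, bottle or mug is moved or lifted by more than 8 mm (distance of any of jug, pliers, jar, bottle, mug from where it was at the start of the episode above 0.008 m).
It also fails if it takes over 53 s, if anything falls off the work surface, if the arm or the gripper's body presses on something with over 40 N, if the wrist force passes 120 N, or if a joint passes its speed limit or range.

## Working session

There is one attempt and no reset: what is moved stays moved. The work goes in short steps, Python scripts to look and compute and a shell command to move; the robot and the scene stay as the last step left them, time stands still between calls to the robot, and variables do not carry over. Pictures are saved under pics/ and viewed, and the job is handed in when it is done.

```bash
mkdir -p pics
python3 - <<'E'
from rig import env
import cv2
for n in("scene","top","wrist"):
    d=env.get_image(n); cv2.imwrite(f"pics/{n}0.png",d["frame"][:,:,::-1])
    print(n,d["mtx"].tolist(),d["rvec"],d["tvec"])
o=env.observe();print(o["time_s"],o["position"],o["tool_rot"],o["grip_width"],env.grip_depth)
E
```

```text
scene [[463.29810852297527, 0.0, 328.795904357065], [0.0, 463.29810852297527, 192.9981637866278], [0.0, 0.0, 1.0]] [ 2.46414212  0.90545745 -0.25405881] [-0.40597112 -0.20783911  1.8214215 ]
top [[417.41875451403297, 0.0, 320.4491460364497], [0.0, 417.41875451403297, 193.42060512244885], [0.0, 0.0, 1.0]] [ 2.21411331 -2.1610676   0.03937328] [0.04867824 0.51741333 1.49009816]
wrist [[309.70691628693146, 0.0, 317.4783337026895], [0.0, 309.70691628693146, 205.02631010586973], [0.0, 0.0, 1.0]] [-2.43019691  1.58286434  0.2245255 ] [-0.54988352 -0.03454622  0.37771228]
0.15 [ 0.22259851 -0.50265704  0.20075218] [[ 4.04889625e-01 -2.52951211e-04  9.14365533e-01]
 [-9.14364885e-01  1.11009734e-03  4.04889645e-01]
 [-1.11745207e-03 -9.99999352e-01  2.18177191e-04]] 0.08490631906636154 0.0187
```

View pics/scene0.png

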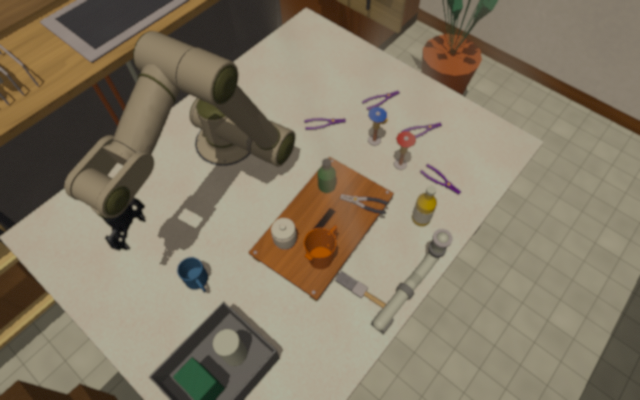

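View pics/top0.png

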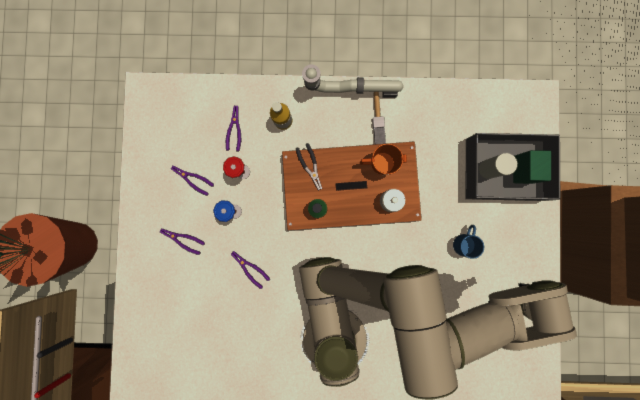

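View pics/wrist0.png

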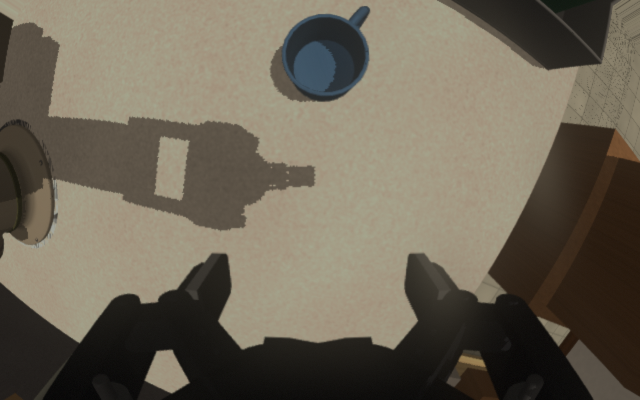

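The top view shows the red wheel near (234,167), the blue one at (224,211), the jug near (386,161), the steel pliers around (310,170) with their jaws downward, the jar at (393,201) and the bottle at (317,208). The purple pliers are on the left. I'll measure these next.

```bash
cat > h.py <<'E'
import numpy as np,cv2
def ray(d,uv,z):
    R=cv2.Rodrigues(np.array(d["rvec"]))[0];t=np.array(d["tvec"]).ravel();K=np.array(d["mtx"])
    r=R.T@np.linalg.inv(K)@np.array([uv[0],uv[1],1.]);c=-R.T@t
    return c+r*(z-c[2])/r[2]
def proj(d,p):
    return cv2.projectPoints(np.array([p],float),np.array(d["rvec"]),np.array(d["tvec"]),np.array(d["mtx"]),None)[0].ravel()
E
python3 - <<'E'
from rig import env
from h import *
for n in("top","scene"):
    d=env.get_image(n);f=d["frame"];hsv=cv2.cvtColor(f,cv2.COLOR_RGB2HSV)
    H,S,V=cv2.split(hsv)
    box={"top":dict(red=(215,150,255,185),jug=(360,140,405,182)),"scene":dict(red=(392,125,420,150),jug=(298,222,345,272))}[n]
    for k,z in(("red",.162),("jug",.175)):
        x0,y0,x1,y1=box[k]
        m=((H<6)|(H>172)) if k=="red" else ((H>=6)&(H<16)&(S>215))
        m=(m&(S>130)&(V>70)).astype(np.uint8)
        w=np.zeros_like(m);w[y0:y1,x0:x1]=m[y0:y1,x0:x1]
        c=max(cv2.findContours(w,0,1)[0],key=cv2.contourArea)
        (u,v),r=cv2.minEnclosingCircle(c);e=cv2.fitEllipse(c)
        print(n,k,(u,v),r,e,ray(d,e[0],z).round(4))
    x0,y0,x1,y1={"top":(280,130,420,230),"scene":(300,170,400,270)}[n]
    s=5.7
    cv2.imwrite(f"pics/{n}_crop.png",cv2.resize(f[y0:y1,x0:x1,::-1],None,fx=s,fy=s,interpolation=cv2.INTER_CUBIC))
    m=((H<35)&(H>12)&(S>90)&(V>90)).astype(np.uint8)
    print(d["frame"].shape, -cv2.Rodrigues(np.array(d["rvec"]))[0].T@np.array(d["tvec"]))
E
```

```text
top red (233.07383728027344, 166.93881225585938) 10.724920272827148 ((233.16331481933594, 166.87669372558594), (20.13958740234375, 20.242460250854492), 54.71991729736328) [0.5885 0.3461 0.162 ]
top jug (366.5454406738281, 161.0) 5.545568466186523 ((367.2818603515625, 161.26605224609375), (4.250865459442139, 10.52709674835205), 86.28815460205078) [ 0.6152 -0.0898  0.175 ]
(400, 640, 3) [0.4389491  0.03694161 1.51540017]
scene red (405.0, 139.5) 8.381627082824707 ((405.0621032714844, 139.035400390625), (13.507023811340332, 16.22386932373047), 101.28856658935547) [0.5906 0.3443 0.162 ]
scene jug (321.22882080078125, 242.77117919921875) 20.937517166137695 ((318.4288635253906, 243.45529174804688), (29.217687606811523, 35.04678726196289), 33.91165542602539) [ 0.6261 -0.1569  0.175 ]
(400, 640, 3) [ 1.03400077 -0.58190738  1.45527047]
```

View pics/top_crop.png

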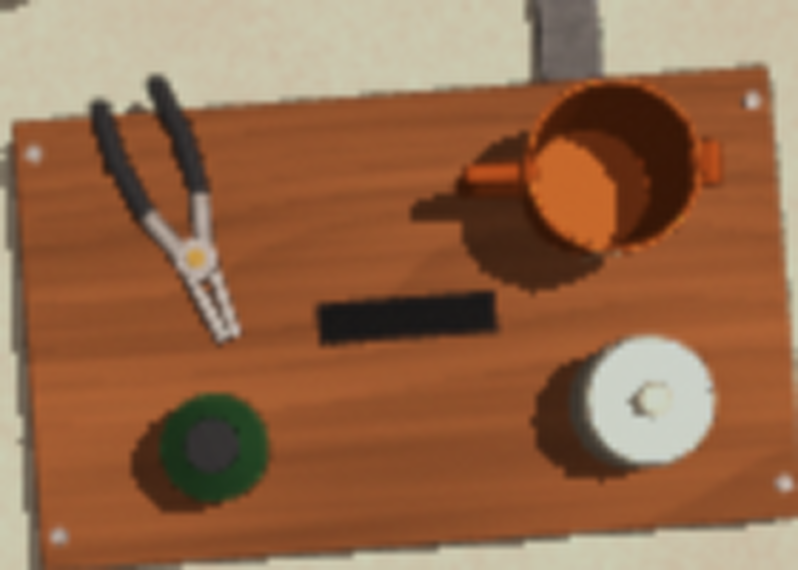

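View pics/scene_crop.png

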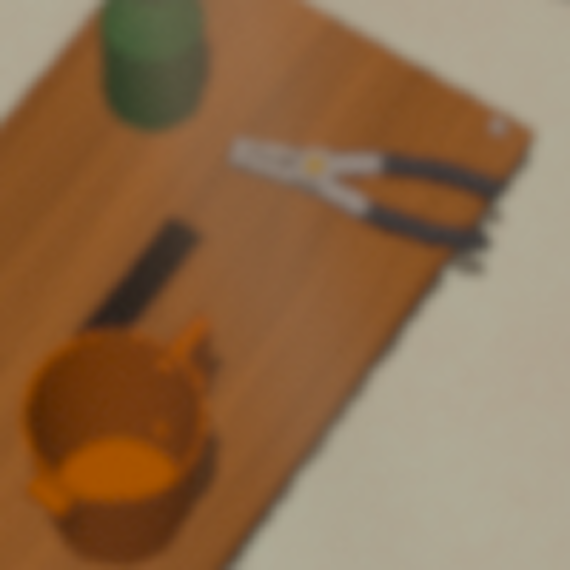

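The top crop shows the pivot bolt at crop (196,258) and the jug rim circle centred about (612,165). In the scene crop the pivot is at (316,165) and the rim centre about (117,415).

Run:
```python
from rig import env
from h import *
D={n:env.get_image(n) for n in("top","scene")}
O={"top":(280,130),"scene":(300,170)}
def px(n,p): return [(a+.5)/5.7-.5+o for a,o in zip(p,O[n])]
for k,z,P in(("pivot",.071,dict(top=(196,258),scene=(316,165))),("jug",.175,dict(top=(612,166),scene=(117,415)))):
    for n in P: print(k,n,np.round(px(n,P[n]),1),ray(D[n],px(n,P[n]),z).round(4))
for k,p,z in(("bottle",(213,446),.205),("jar",(652,400),.155),("handle",(468,178),.17)):
    print(k,ray(D["top"],px("top",p),z).round(3))
t=D["top"]
for k,p,z in(("blue",(224,211),.162),("trap",(312,75),.177),("yellow",(277,107),.2)):print(k,ray(t,p,z).round(3))
```

```text
pivot top [314.  174.9] [0.5772 0.0844 0.071 ]
pivot scene [355.  198.5] [0.5779 0.0876 0.071 ]
jug top [387.  158.7] [ 0.6249 -0.1529  0.175 ]
jug scene [320.1 242.4] [ 0.6277 -0.1509  0.175 ]
bottle [0.461 0.068 0.205]
jar [ 0.494 -0.181  0.155]
handle [ 0.617 -0.072  0.17 ]
blue [0.444 0.371 0.162]
trap [0.893 0.096 0.177]
yellow [0.78  0.204 0.2  ]
```

```bash
python3 -m inch '[[[-1,0,0,1,0,0,0],[-1,0,0,3,0,0,0],[-1,0,0,5,0,0,0],[-1,0,0,7,0,0,0],[-1,0,0,9,0,0,0],[-1,0,0,11,0,0,0],[-1,0,0,12,0,0,0],[-1,0,0,12,0,0,0],[-1,0,0,12,0,0,0],[-1,0,0,12,0,0,0]]]'
python3 - <<'E'
from rig import env
from h import *
d=env.get_image("wrist");R=cv2.Rodrigues(np.array(d["rvec"]))[0]
c=-R.T@np.array(d["tvec"]);o=env.observe()
print(c,o["position"],o["grip_width"],o["q"],o["time_s"],o["ft_force"])
print((c-o["position"])@np.array(o["tool_rot"]))
for k,p in(("valve",(.5895,.345,.34)),):print((np.array(p)-o["position"])*100)
E
```

```text
time_s: 1.6
position: [0.2226, -0.5027, 0.3206]
tool_rot: [[0.405, -0.0, 0.914], [-0.914, 0.001, 0.405], [-0.001, -1.0, 0.0]]
ft_force: [0.3, -0.6, 0.3]
grip_width: -0.0002
[ 0.28727079 -0.47508944  0.49153091] [ 0.22260304 -0.50277436  0.32068037] -3.901273783551845e-05 [-7.84573652e+01  1.88020315e+01  5.95823788e+01 -5.16670943e-04
  1.01677885e+02 -1.23364895e+01] 1.65 [1.24115483 0.1111167  0.11158573]
[ 0.000681   -0.17083562  0.0703776 ]
[36.68969628 84.77743623  1.93196286]
```

```bash
python3 -m inch '[[[-1,0.7,1.7,0,0,0,0],[-1,2.2,5,0,0,0,0],[-1,4,9.2,0,0,0,0],[-1,6,13.9,0,0,0,0],[-1,8,18.5,0,0,0,0],[-1,10,23.1,0,0,0,0],[-1,12,27.7,0,0,0,0],[-1,14,32.4,0,0,0,0],[-1,16,37,0,0,0,0],[-1,18,41.6,0,0,0,0],[-1,20,46.2,0,0,0,0],[-1,22,50.9,0,0,0,0],[-1,24,55.5,0,0,0,0],[-1,26,60.1,0,0,0,0],[-1,28,64.7,0,0,0,0],[-1,30,69.4,0,0,0,0],[-1,32,74,0,0,0,0],[-1,34,78.6,0,0,0,0],[-1,36,83,0,0,0,0],[-1,36.7,84.8,0,0,0,0]]]'
python3 -m inch '[[[-1,0,0,0,0,0,0],[-1,0,0,0,0,0,0],[-1,0,0,0,0,0,0]]]'
python3 - <<'E'
from rig import env
from h import *
for n in("top","scene","wrist"):
    d=env.get_image(n);cv2.imwrite(f"pics/{n}1.png",d["frame"][:,:,::-1])
print(env.observe()["position"],env.observe()["q"])
E
```

```text
time_s: 4.15
position: [0.5889, 0.3479, 0.3202]
tool_rot: [[0.407, -0.002, 0.913], [-0.913, -0.0, 0.407], [-0.0, -1.0, -0.001]]
ft_force: [0.7, -0.7, -0.5]
grip_width: 0.0005
time_s: 4.53
position: [0.5893, 0.3443, 0.322]
tool_rot: [[0.404, 0.001, 0.915], [-0.915, 0.0, 0.404], [0.0, -1.0, 0.001]]
ft_force: [0.3, -0.7, -0.1]
grip_width: 0.0001
[0.58954253 0.34450605 0.32173526] [ 2.03917429e+01  3.51307563e+01  3.22294039e+01 -3.86141421e-04
  1.12610389e+02  8.65523771e+01]
```

View pics/wrist1.png

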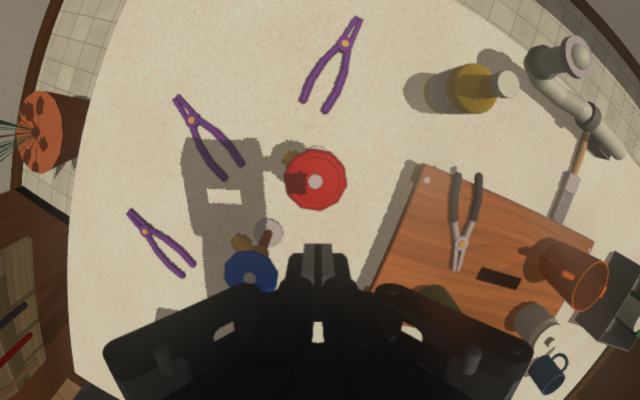

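View pics/scene1.png

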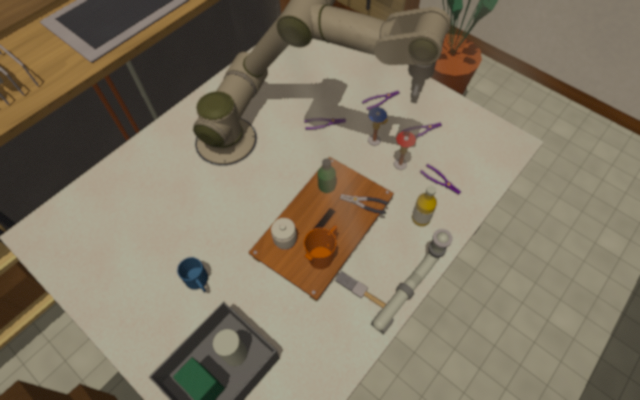

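The wrist view shows the red wheel's hub at about (315,181), the pliers' pivot at (461,243), and the jug to the right near (582,280). I'll cross-check the positions with fisheye rays.

```bash
cat >> h.py <<'E'
def fray(d,uv,z):
    R=cv2.Rodrigues(np.array(d["rvec"]))[0];t=np.array(d["tvec"]).ravel();K=np.array(d["mtx"])
    p=cv2.fisheye.undistortPoints(np.array([[uv]],float),K,np.zeros(4)).ravel()
    r=R.T@np.array([p[0],p[1],1.]);c=-R.T@t
    return c+r*(z-c[2])/r[2]
E
python3 - <<'E'
from rig import env
from h import *
d=env.get_image("wrist")
for k,p,z in(("red",(315.5,181),.162),("pivot",(461,243.5),.071),("jug",(582,280),.175)):print(k,fray(d,p,z).round(4))
print(env.observe()["position"])
E
```

```text
red [0.5914 0.3472 0.162 ]
pivot [0.5775 0.0882 0.071 ]
jug [ 0.6286 -0.1109  0.175 ]
[0.58960671 0.34462511 0.32158724]
```

Red and pivot agree within 3 mm. The jug was eyeballed at a steep angle, so I'll recheck it from above. Next I descend on the red wheel and dwell.

```bash
python3 -m inch '[[[-1,0,0,-1,0,0,0],[-1,0,0,-3,0,0,0],[-1,0,0,-5,0,0,0],[-1,0,0,-7,0,0,0],[-1,0,0,-9,0,0,0],[-1,0,0,-10.5,0,0,0],[-1,0,0,-11.7,0,0,0],[-1,0,0,-12.4,0,0,0],[-1,0,0,-12.7,0,0,0],[-1,0,0,-12.7,0,0,0]]]'
python3 - <<'E'
from rig import env
from h import *
for n in("scene","wrist"):
    d=env.get_image(n);f=d["frame"]
    if n=="scene": f=cv2.resize(f[90:190,350:470],None,fx=5,fy=5)
    cv2.imwrite(f"pics/{n}2.png",f[:,:,::-1])
print(env.observe()["position"],env.observe()["ft_force"])
E
```

```text
time_s: 5.98
position: [0.5897, 0.3452, 0.1945]
tool_rot: [[0.405, 0.0, 0.914], [-0.914, 0.0, 0.405], [0.0, -1.0, 0.0]]
ft_force: [-1.1, -0.7, -1.3]
grip_width: -0.0001
[0.58983971 0.34518184 0.19475073] [ 0.22842315 -0.10255886 -0.45745361]
```

View pics/wrist2.png

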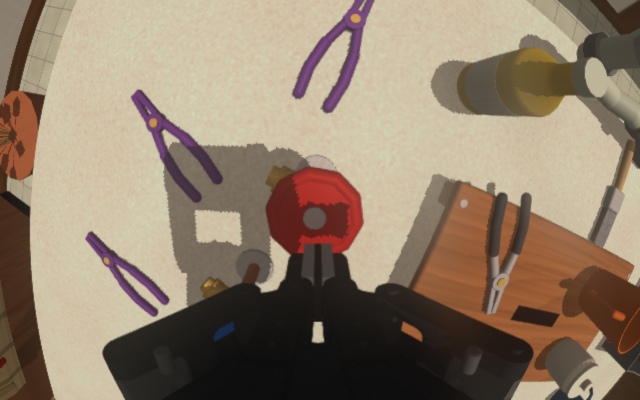

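View pics/scene2.png

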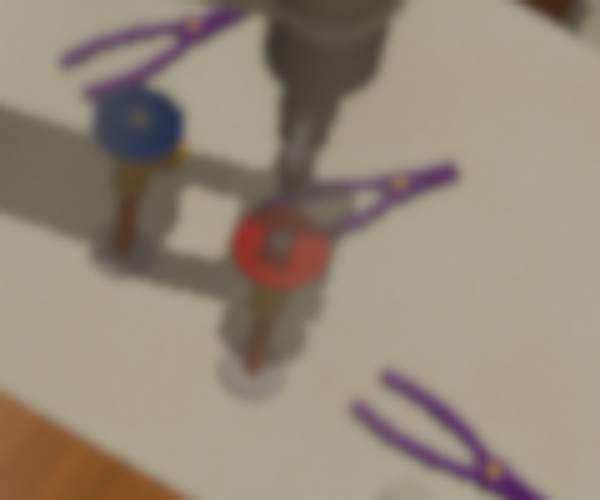

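The fingertips hover just above the red wheel, and the hub is at (315,218) directly below the tips' line. I'll dwell, then rise.

```bash
python3 -m inch '[[[-1,0,0,0,0,0,0],[-1,0,0,0,0,0,0],[-1,0,0,0,0,0,0],[-1,0,0,0,0,0,0],[-1,0,0,0,0,0,0],[-1,0,0,0,0,0,0],[-1,0,0,0,0,0,0],[-1,0,0,0,0,0,0],[-1,0,0,0,0,0,0],[-1,0,0,0,0,0,0],[-1,0,0,0,0,0,0],[-1,0,0,0,0,0,0],[-1,0,0,0,0,0,0],[-1,0,0,0,0,0,0],[-1,0,0,0,0,0,0],[-1,0,0,0,0,0,0],[-1,0,0,0,0,0,0],[-1,0,0,0,0,0,0]]]'
python3 -m inch '[[[-1,0,0,1,0,0,0],[-1,0,0,3,0,0,0],[-1,0,0,5,0,0,0],[-1,0,0,7,0,0,0],[-1,0,0,9,0,0,0],[-1,0,0,11,0,0,0],[-1,0,0,12.5,0,0,0],[-1,0,0,13,0,0,0]]]'
```

```text
time_s: 8.32
position: [0.5896, 0.3451, 0.1942]
tool_rot: [[0.405, -0.0, 0.914], [-0.914, 0.0, 0.405], [-0.0, -1.0, -0.0]]
ft_force: [0.1, 0.7, -0.0]
grip_width: 0.0
time_s: 9.32
position: [0.5898, 0.3452, 0.3258]
tool_rot: [[0.405, 0.002, 0.914], [-0.914, 0.001, 0.405], [0.0, -1.0, 0.002]]
ft_force: [-0.6, 0.2, -0.4]
grip_width: 0.0001
```

```bash
python3 -m inch '[[[-1,0.1,-1.5,0,0,0,0],[-1,0.4,-5,0,0,0,0],[-1,0.7,-9,0,0,0,0],[-1,1,-13,0,0,0,0],[-1,1.3,-17,0,0,0,0],[-1,1.6,-21,0,0,0,0],[-1,1.9,-25,0,0,0,0],[-1,2.2,-29,0,0,0,0],[-1,2.5,-33,0,0,0,0],[-1,2.8,-37,0,0,0,0],[-1,3.1,-41,0,0,0,0],[-1,3.4,-45,0,0,0,0],[-1,3.6,-48,0,0,0,0],[-1,3.6,-49.7,0,0,0,0],[-1,3.6,-49.7,0,0,0,0],[-1,3.6,-49.7,0,0,0,0],[-1,3.6,-49.7,0,0,0,0]]]'
python3 - <<'E'
from rig import env
from h import *
for n in("wrist",):
    d=env.get_image(n);cv2.imwrite(f"pics/{n}3.png",d["frame"][:,:,::-1])
print(env.observe()["position"],env.observe()["q"])
for k,p in(("jug",(.626,-.152,.175)),("pivot",(.5777,.0867,.071))):
    R,_=cv2.Rodrigues(np.array(d["rvec"]));
    print(k,cv2.fisheye.projectPoints(np.array([[p]]),np.array(d["rvec"]),np.array(d["tvec"]),np.array(d["mtx"]),np.zeros(4))[0].ravel())
E
```

```text
time_s: 11.45
position: [0.6257, -0.1508, 0.3245]
tool_rot: [[0.406, 0.0, 0.914], [-0.914, -0.0, 0.406], [0.0, -1.0, 0.0]]
ft_force: [-0.0, 0.4, 0.8]
grip_width: 0.0004
[ 0.62569146 -0.15090654  0.32446422] [-2.40800685e+01  2.98678213e+01  4.12290052e+01  3.38988053e-03
  1.08885715e+02  4.19668823e+01]
jug [318.19702891 185.65411697]
pivot [158.53282546 138.13130432]
```

View pics/wrist3.png

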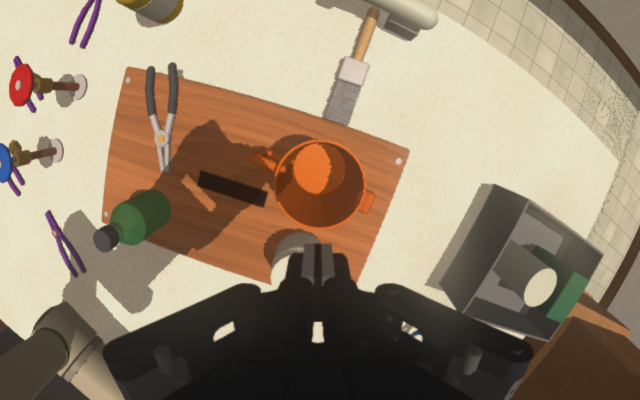

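The jug rim in the wrist view is centred near (320,184), against a predicted (318,186). The pivot is at (160,139), against a predicted (158.5,138). Both agree, so I descend.

```bash
python3 -m inch '[[[-1,0,0,-1,0,0,0],[-1,0,0,-3,0,0,0],[-1,0,0,-5,0,0,0],[-1,0,0,-7,0,0,0],[-1,0,0,-9,0,0,0],[-1,0,0,-10.5,0,0,0],[-1,0,0,-11.4,0,0,0],[-1,0,0,-11.7,0,0,0],[-1,0,0,-11.7,0,0,0]]]'
python3 - <<'E'
from rig import env
from h import *
d=env.get_image("wrist");cv2.imwrite("pics/wrist4.png",d["frame"][:,:,::-1])
print(env.observe()["position"])
E
```

```text
time_s: 12.62
position: [0.6258, -0.1519, 0.2075]
tool_rot: [[0.405, 0.001, 0.914], [-0.914, -0.0, 0.405], [0.0, -1.0, 0.0]]
ft_force: [-0.1, -0.3, -0.2]
grip_width: 0.0002
[ 0.62585831 -0.15198733  0.20781081]
```

View pics/wrist4.png

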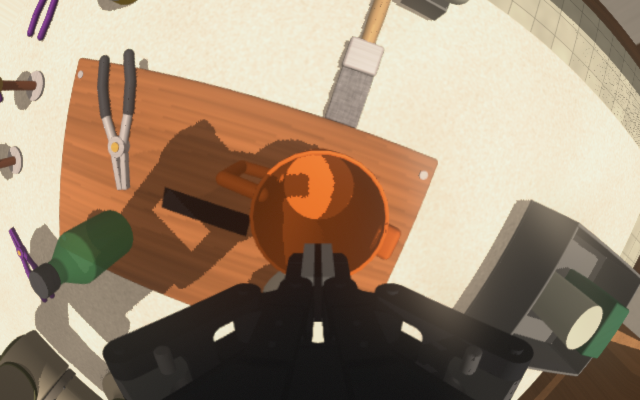

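The fingertips are over the jug's mouth, with the rim spanning x 250–388 around the tips. I'll dwell, rise, then go over the pliers (dx −4.8, dy +23.9).

```bash
python3 -m inch '[[[-1,0,0,0,0,0,0],[-1,0,0,0,0,0,0],[-1,0,0,0,0,0,0],[-1,0,0,0,0,0,0],[-1,0,0,0,0,0,0],[-1,0,0,0,0,0,0],[-1,0,0,0,0,0,0],[-1,0,0,0,0,0,0],[-1,0,0,0,0,0,0],[-1,0,0,0,0,0,0],[-1,0,0,0,0,0,0],[-1,0,0,0,0,0,0],[-1,0,0,0,0,0,0],[-1,0,0,0,0,0,0],[-1,0,0,0,0,0,0],[-1,0,0,0,0,0,0],[-1,0,0,0,0,0,0],[-1,0,0,0,0,0,0]]]'
python3 -m inch '[[[-1,0,0,1,0,0,0],[-1,0,0,3,0,0,0],[-1,0,0,5,0,0,0],[-1,0,0,7,0,0,0],[-1,0,0,9,0,0,0],[-1,0,0,10,0,0,0],[-1,-0.3,1.5,10,0,0,0],[-1,-1,5,10,0,0,0],[-1,-1.8,9,10,0,0,0],[-1,-2.6,13,10,0,0,0],[-1,-3.4,17,10,0,0,0],[-1,-4.2,21,10,0,0,0],[-1,-4.7,23.3,10,0,0,0],[-1,-4.8,23.9,10,0,0,0],[-1,-4.8,23.9,10,0,0,0],[-1,-4.8,23.9,10,0,0,0]]]'
python3 - <<'E'
from rig import env
from h import *
d=env.get_image("wrist");cv2.imwrite("pics/wrist5.png",d["frame"][:,:,::-1])
print(env.observe()["position"])
print(cv2.fisheye.projectPoints(np.array([[(.5777,.0867,.071)]]),np.array(d["rvec"]),np.array(d["tvec"]),np.array(d["mtx"]),np.zeros(4))[0].ravel())
E
```

```text
time_s: 14.92
position: [0.6257, -0.1519, 0.2072]
tool_rot: [[0.405, 0.0, 0.914], [-0.914, -0.0, 0.405], [0.0, -1.0, 0.0]]
ft_force: [0.0, -0.4, 0.3]
grip_width: 0.0003
time_s: 16.92
position: [0.5778, 0.0863, 0.3069]
tool_rot: [[0.404, -0.0, 0.915], [-0.915, -0.0, 0.404], [-0.0, -1.0, -0.0]]
ft_force: [-0.3, -0.1, -0.3]
grip_width: 0.0002
[0.57782303 0.08623585 0.30696333]
[316.87281605 171.38085001]
```

View pics/wrist5.png

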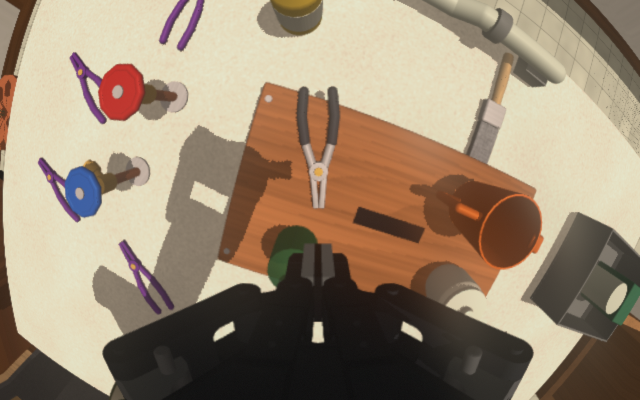

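The pivot bolt is at (318,172), against a predicted (317,171). The bottle leaves about 4 cm of clearance. I'll descend slowly in two stages.

```bash
python3 -m inch '[[[-1,0,0,-1,0,0,0],[-1,0,0,-3,0,0,0],[-1,0,0,-5,0,0,0],[-1,0,0,-7,0,0,0],[-1,0,0,-9,0,0,0],[-1,0,0,-11,0,0,0],[-1,0,0,-12,0,0,0],[-1,0,0,-12.5,0,0,0],[-1,0,0,-12.5,0,0,0]]]'
python3 - <<'E'
from rig import env
from h import *
for n in("scene","wrist"):
    d=env.get_image(n);f=d["frame"]
    if n=="scene": f=cv2.resize(f[110:260,270:450],None,fx=4,fy=4)[:600]
    cv2.imwrite(f"pics/{n}6.png",f[:,:,::-1])
print(env.observe()["position"])
E
```

```text
time_s: 18.1
position: [0.5777, 0.087, 0.1823]
tool_rot: [[0.405, 0.0, 0.914], [-0.914, -0.0, 0.405], [0.0, -1.0, 0.0]]
ft_force: [-0.0, -0.3, -0.3]
grip_width: -0.0001
[0.57793397 0.08705694 0.1828341 ]
```

View pics/scene6.png

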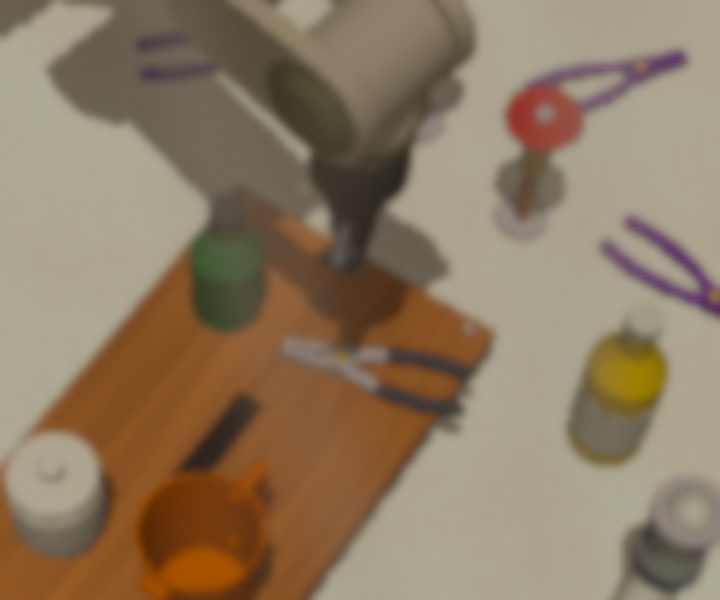

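View pics/wrist6.png

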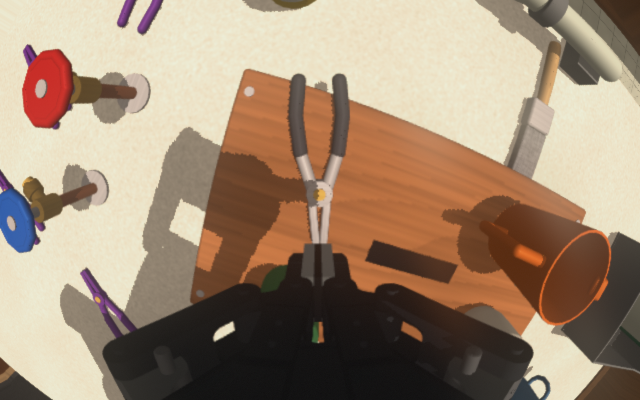

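The scene view shows the gripper well clear of the bottle, with the wrist and forearm high above it. The wrist view shows the pivot at (320,194), in line with the tips. Final descent of 7.8 cm.

```bash
python3 -m inch '[[[-1,0,0,-0.5,0,0,0],[-1,0,0,-1.5,0,0,0],[-1,0,0,-2.5,0,0,0],[-1,0,0,-3.5,0,0,0],[-1,0,0,-4.5,0,0,0],[-1,0,0,-5.5,0,0,0],[-1,0,0,-6.5,0,0,0],[-1,0,0,-7.3,0,0,0],[-1,0,0,-7.8,0,0,0],[-1,0,0,-7.8,0,0,0],[-1,0,0,-7.8,0,0,0],[-1,0,0,-7.8,0,0,0],[-1,0,0,-7.8,0,0,0]]]'
python3 - <<'E'
from rig import env
from h import *
for n in("scene","wrist"):
    d=env.get_image(n);f=d["frame"]
    if n=="scene": f=cv2.resize(f[110:260,270:450],None,fx=4,fy=4)[:600]
    cv2.imwrite(f"pics/{n}7.png",f[:,:,::-1])
o=env.observe();print(o["position"],o["qvel"],o["ft_force"])
E
```

```text
time_s: 19.82
position: [0.5777, 0.0871, 0.1044]
tool_rot: [[0.405, 0.0, 0.914], [-0.914, -0.0, 0.405], [0.0, -1.0, 0.0]]
ft_force: [0.1, 0.9, 0.6]
grip_width: 0.0001
[0.57768304 0.08710093 0.10433206] [-0.08682785 -0.00153039  0.09424308 -0.06096119  0.13664455 -0.00356746] [-1.2311736   0.57843182 -0.52560658]
```

View pics/scene7.png

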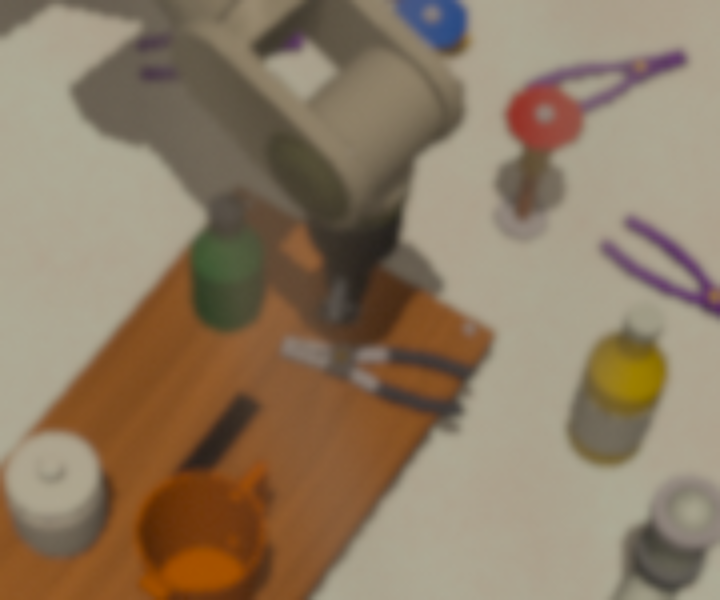

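View pics/wrist7.png

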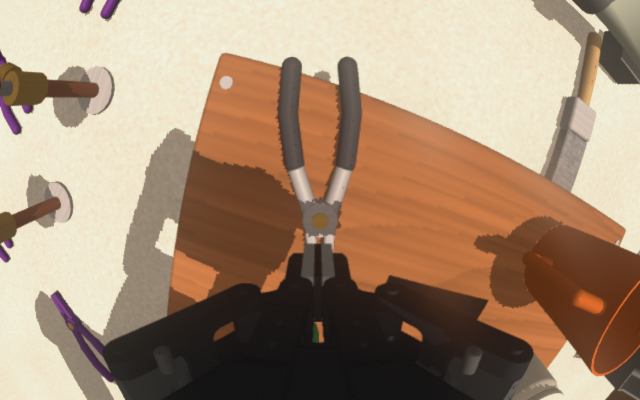

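The pivot bolt is at (319,220) in the wrist view, just under the tips, and nothing has moved. One last ray check, then I hand in.

Run:
```python
from rig import env
from h import *
d=env.get_image("wrist");p=fray(d,(319.5,220),.071);o=env.observe()["position"];print(p,o)
if np.hypot(*(p-o)[:2])<.01: print("closing",env.close_job())
```

```text
[0.57930049 0.08571046 0.071     ] [0.57768358 0.08708523 0.10430173]
the job is handed in; nothing more can be done
closing None
```

I pointed straight down, with the fingers shut, at the red handwheel and then the orange jug's mouth, about 2.3 s each. I then stopped over the steel pliers' pivot and handed the job in there at about 20 s.

| Target | Fingertip height above it |
|---|---|
| Red valve handwheel | about 3.2 cm |
| Jug mouth | about 3.2 cm |
| Pliers' pivot | about 3.3 cm |

- **Final position:** the last ray check from the wrist camera put the pivot about 2 mm horizontally from the fingertips. The grasp point is about 52 mm above it.
- **Contact:** the wrist force readings stayed around 1 N and never built up. That is about the level they showed in free air, so they can't confirm the 0.5 N limit on their own. The pictures showed nothing touched or moved.
- **One disagreement:** an early oblique look at the jug from the wrist camera put it about 4 cm off in y. A look from directly above agreed with the top and scene cameras, so I used their position.

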